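# Slide the blue tube rack into the imaging dock and close the cover

### The arm

A 6-joint arm with a two-finger parallel gripper is mounted at the origin on the work surface. World frame = base frame: x ahead of the robot, y to its left, z up, the work surface at z = 0. Lengths are in m, angles in rad, forces in N, time in s.
With the tool pointing down it reaches from about 0.325 to 0.925 m from the base axis. Payload 3.1 kg.
Tool frame: the origin (TCP) lies at the very end of the fingers, on their centre line; the grasp point (between the pads) lies 19 mm behind it; z points along the fingers, y is the line along which they close (so a half turn about z gives the same grasp; the last joint's range is limited). The gripper opens to 85 mm and grips with 20 to 120 N. Pads are 22 mm wide; open, the fingers measure 114 mm over their backs; the gripper's body (76 mm by 85 mm) begins 54 mm behind the grasp point. The pads swing forward as they close: fully open they stand 13 mm farther back than shut.
Start: joints at [-1.29, 0.217, 1.613, -0, 1.311, -0.112], TCP at [0.239, -0.577, 0.231] pointing down, gripper open.
Joint ranges: [-2.75, 2.75], [-0.78, 2.1], [0.31, 2.55], [-1.13, 4.27], [0.13, 2.63], [-2.58, 2.58]. Speed limits (rad/s): [2.79, 2.79, 3.14, 3.14, 3.14, 3.14].

### API

Orientations are given as a unit quaternion [x, y, z, w].
In Python, from workcell import ctrl, eyes, job gives the robot as it stands.
- The arm moves only by the tool play_rows, never from a script. Its argument "moves" is a list of rows, each an object of numbers: "dx", "dy", "dz": the shift along the world's x, y, z as a fraction of full scale; "wx", "wy", "wz": the turn, a rotation vector about the world's x, y, z as a fraction of full scale; "jaw": the opening in per cent of the stroke, from 0 (shut) to 100 (fully open). In form: [{"dx": .., "dy": .., "dz": .., "wx": .., "wy": .., "wz": .., "jaw": ..}, ...]. A call has 1 to 12 rows; each row shifts and turns the commanded pose from where the row before left it; what a row does not reach is not made up. Full scale, the value 1, is 0.12 m for a shift and pi rad for a turn. A row lasts 1/8 s, in which the tool goes at most 62.5 mm and 10.7 degrees, less where a joint would pass 70% of its speed; a pose out of reach is approached as far as the arm can. A call with a number of a shift or a turn outside -1 to 1 is refused whole. A call with a gripper value outside its range is refused whole. The fingers move at their own pace and stop on an object; "grip_force" is the grip in N (left out, the last holds). Time passes only in rows, so rows that do not move let the fingers close. It gives the time, the measured TCP pose, the force, the opening and the grip force at its end, in the units of the state.
- ctrl.state(): the state, without advancing time (a new reading comes with each control period).
- eyes.get_image(name): name is "scene" or "top"; returns (picture, depth): 480x640x3 uint8, red, green, blue; 480x640 float32, m along the optical axis (not along the pixel's ray), 0 where there is no reading.
- eyes.calibration(name): a dict with "vfov" (degrees; the focal length in pixels is half the picture's height over the tangent of half this angle, whatever the lens; pixels are square), "cx", "cy" (the principal point, pixels), "extrinsics" (4x4, takes a point from camera to world coordinates). Camera axes: x right, y up, looking along -z (the intrinsics and any distortion apply to the point x, -y, -z); pixel columns grow to the right and rows downward; lengths in m; the calibration is good to about 2 mm. A picture is of the moment at which its call begins. calibration takes no time and is no camera call.
- job.close_job(): hands the job in; it is judged then, once.
The state is a dict: "clock": time; "joint_positions": joint angles; "qvel": joint speeds; "joint_torque": joint torques, N m; "tcp_pos": TCP position; "orientation": TCP orientation; "wrist_force": force on the tool from outside, world axes, zero at the start; "ft_torque": the same for the moment, N m; "width": opening from 0.0 (shut) to 1.0 (fully open); "finger_force": force on a finger pad.
Only numpy, scipy, OpenCV 4.12 (cv2) and the standard library are available. Lean on these libraries where they do the work, as an engineer would, in place of code of your own. Each camera call takes 0.05 s, during which the arm holds its last target. There are 200 camera calls.

### The job

Slide the blue tube rack along the bench, without lifting or tipping it, into the imaging dock until it lies centred between the rails, lengthways, while the amber cover is still open. Then swing the cover down until it is fully shut over the rack. Leave the yellow rack and all the other things on the bench where they are.

Things in the scene. Friction and masses are not known exactly. Their poses are not given: they have to be found in the camera images.
- blue_rack: Blue block-shaped tube rack full of white-capped tubes (one rigid piece, 0.25 to 0.5 kg), loose on the bench on one side of the dock (left or right). 127 mm long along its own y, 85 mm wide along x, block 50 mm high with flat sides, caps to 62 mm. Origin at the centre of its underside. It is symmetric end for end: either end may lead.
- dock: Imaging dock fixed to the bench: two low rails along its own y, both ends open, no floor: the rack slides in on the bench from either end, and nothing stops it at the right spot. Origin on the bench at the spot for the rack's centre; the rack's long axis goes along the dock's y. x points to the hinge side, away from the robot; yaw within 0.12 rad of the world's.
- front_rail (a point): Middle of the top of the aluminium front rail, 49.5 mm along the dock's -x, 30 mm high; the back rail is its mirror image. Rails 93 mm apart inside, straight for y = -36 to 36 mm, then flaring to end at y = +-60 mm, mouth about 126 mm wide; the rack's ends stick out past them. Two thin posts 66 mm high stand just outside the front rail, at dock x = -60 to -51 mm.
- back_wall (a point): Middle of the top of the white wall behind the back rail, which carries the hinge: 138 mm along the dock's y, 18 mm thick (dock x = 102 to 120 mm), 64 mm high.
- cover (a joint): Opening angle of the amber see-through cover, rad: 0 fully shut (level), starts at 1.55 to 1.8 (about upright), stop at 1.95. Stiff hinge: it stays where it is left; 2 to 3 N at the free edge moves it. Plate 180 mm from hinge to front edge, 156 mm along the dock's y, 4 mm thick. To shut it, push its outer (far, upper) face over towards the robot, then down.
- cover_flap (a point): Middle of the lower edge of one of the two black end flaps, which hang 30 mm below the plate (to 40 mm above the bench when shut). Their inner faces are 146 mm apart, so the cover only shuts if the rack is centred to within about 9 mm lengthways.
- cover_hinge (a point): Point on the cover's hinge axis, in the middle: 120 mm along the dock's x from its origin and 70 mm above the bench. The axis is along the dock's y; the plate's upper face is 4 mm outside this axis.
- cover_tab (a point): Middle of the top of the small orange tab (22 x 44 x 8 mm) on the cover's free edge, 192 mm from the hinge axis.
- yellow_rack: Yellow tube rack, same size and shape as the blue one, on the other side of the dock. Origin at the centre of its underside. Bystander, loose: leave it where it stands.
- amber_bottle: Amber bottle with blue cap, 66 mm diameter, 150 mm high. Origin at the centre of its underside. Bystander, loose: leave it where it stands.
- red_jar: White jar with red cap, 70 mm diameter, 100 mm high. Origin at the centre of its underside. Bystander, loose: leave it where it stands.
- steel_pot: Open steel pot, 100 mm diameter, 100 mm high. Origin at the centre of its underside. Bystander, loose: leave it where it stands.
- tip_box: White pipette-tip box with green lid, 84 x 124 mm, 62 mm high. Origin at the centre of its underside. Bystander, loose: leave it where it stands.
- clear_tray: Low clear open tray, 70 x 110 mm, 35 mm high, near the robot's base. Origin at the centre of its underside. Bystander, loose: leave it where it stands.
- white_jar: Small white jar with blue cap, 48 mm diameter, 60 mm high, near the robot's base. Origin at the centre of its underside. Bystander, loose: leave it where it stands.
Not all that is in view belongs to the job. What is shaped like the blue_rack but pink or purple is not meant.

How it is judged:
On the way, in this order (a step that is already met when the one before it is completed fails the run):
1. the blue rack lies in the dock, centred, with the cover still open (y of blue_rack in the frame of dock between -0.01 and 0.01 m and x of blue_rack in the frame of dock between -0.01 and 0.01 m and angle between the y axis of blue_rack and the y axis of dock, either way round below 0.16 rad and height (world z) of blue_rack below 0.006 m and value of joint cover above 1 rad), for 0.2 s.
2. the cover is shut over it (y of blue_rack in the frame of dock between -0.01 and 0.01 m and x of blue_rack in the frame of dock between -0.01 and 0.01 m and angle between the y axis of blue_rack and the y axis of dock, either way round below 0.16 rad and height (world z) of blue_rack below 0.006 m and value of joint cover below 0.06 rad), for 0.2 s.
At the end, for the whole second after the job is handed in: The blue rack rests flat on the bench inside the dock, its centre within 10 mm of the dock's origin along each dock axis and its long axis within 0.16 rad of the dock's y; the cover is shut (joint below 0.06 rad); nothing moves (all of step 2 and linear speed of blue_rack below 0.01 m/s); the robot touches nothing.
It fails at once if the blue rack is lifted more than 15 mm off the bench or tipped by more than 0.25 rad (height (world z) of blue_rack above 0.015 m or angle between blue_rack's own z axis and vertical above 0.25 rad).
It fails at once if the yellow rack is moved by more than 25 mm or tipped over (distance of yellow_rack from where it was at the start of the episode above 0.025 m or angle between yellow_rack's own z axis and vertical above 0.4 rad).
It fails at once if another bystander is moved by more than 25 mm or knocked over (distance of any of amber_bottle, red_jar, steel_pot, tip_box, clear_tray, white_jar from where it was at the start of the episode above 0.025 m or angle between any of amber_bottle, red_jar, steel_pot, tip_box, clear_tray, white_jar's own z axis and vertical above 0.4 rad).
It also fails if it takes over 72 s, if anything falls off the work surface, if the arm or the gripper's body presses on something with over 40 N, if the wrist force passes 120 N, or if a joint passes its speed limit or range.

## Working session

There is one attempt and no reset: what is moved stays moved. The work goes in short steps, Python scripts to look and compute and a tool call to move; the robot and the scene stay as the last step left them, time stands still between calls to the robot, and variables do not carry over. Pictures are saved under pics/ and viewed, at most 10 in all, crops included, and the job is handed in when it is done.

Besides the shell and the picture viewer there is one more tool, called after "Request:" as name([rows], argument=value, ...), one row to a line, values as JSON. play_rows: Moves the arm, as the interface text tells. Its arguments: {"type":"object","properties":{"moves":{"type":"array"},"grip_force":{"type":"number"}},"required":["moves"]}

```bash
mkdir -p pics; cat > h.py <<'E'
import numpy as np, cv2
from workcell import ctrl, eyes, job
def shot(n):
    im,d=eyes.get_image(n); return im,d,eyes.calibration(n)
def pts(d,c):
    h,w=d.shape; f=h/2/np.tan(np.radians(c['vfov'])/2)
    v,u=np.mgrid[:h,:w]
    P=np.stack([(u-c['cx'])/f*d,-(v-c['cy'])/f*d,-d],-1)
    E=np.array(c['extrinsics']); return P@E[:3,:3].T+E[:3,3]
def save(n,im): cv2.imwrite('pics/'+n,im[...,::-1])
E
python3 - <<'E'
from h import *
for n in('top','scene'):
    im,d,c=shot(n); save(n+'0.png',im); np.savez(n+'0.npz',im=im,d=d)
    print({k:(np.round(v,3).tolist()) for k,v in c.items() if not isinstance(v,str)}, (d==0).mean())
print(ctrl.state())
E
```

```text
{'vfov': 43.739, 'cx': 325.591, 'cy': 245.228, 'extrinsics': [[-0.027, 0.988, -0.151, 0.319], [-1.0, -0.027, 0.003, -0.048], [-0.001, 0.151, 0.988, 1.702], [0.0, 0.0, 0.0, 1.0]]} 0.004039713541666667
{'vfov': 57.453, 'cx': 319.257, 'cy': 247.189, 'extrinsics': [[-0.568, -0.556, 0.607, 1.207], [0.823, -0.402, 0.401, 0.373], [0.021, 0.727, 0.686, 0.817], [0.0, 0.0, 0.0, 1.0]]} 0.003896484375
{'clock': 0.1, 'joint_positions': array([-1.29021965e+00,  2.17699721e-01,  1.61478342e+00, -1.70964520e-05,
        1.31129974e+00, -1.12212727e-01]), 'qvel': array([ 0.00162196, -0.0025733 , -0.00291043, -0.00018558, -0.00155475,
        0.00042358]), 'joint_torque': array([-6.73528593e-04, -3.98080015e+01, -3.04971099e+01, -2.17453389e-04,
        4.28164334e-03,  2.06594336e-05]), 'tcp_pos': array([ 0.23903229, -0.57668658,  0.23008073]), 'orientation': array([ 9.80775451e-01,  1.95136659e-01, -1.00310503e-04, -1.09054289e-03]), 'wrist_force': array([ 0.78651044, -0.13902204,  1.01459344]), 'ft_torque': array([ 0.01123745, -0.01619886, -0.03600468]), 'finger_force': 0.0, 'width': 0.9994829684498917}
```

View pics/top0.png

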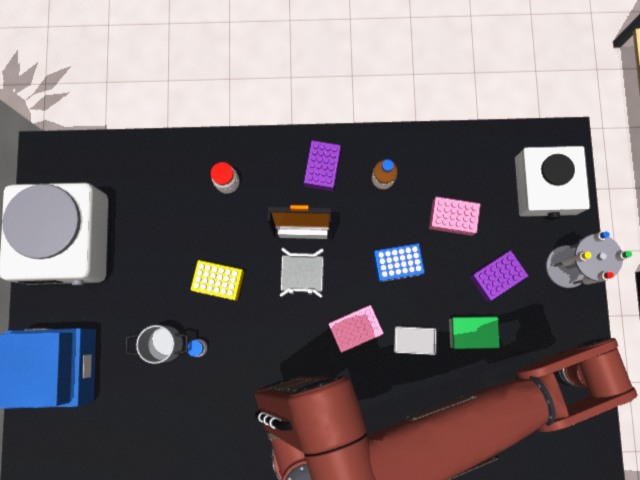

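View pics/scene0.png

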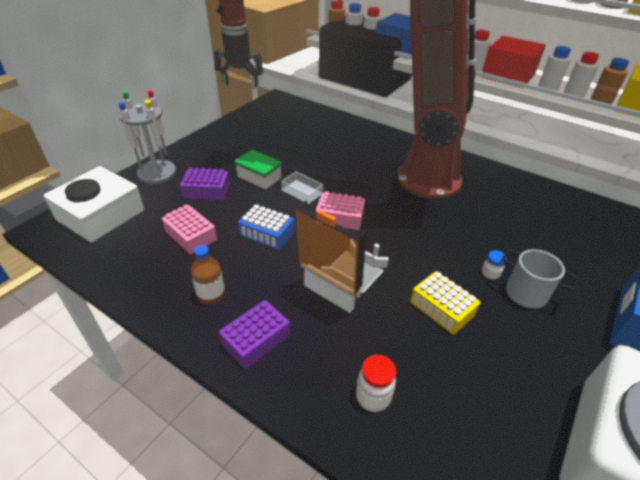

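The blue rack is at top (400,262) / scene (267,225): it is the only blue block with white caps. The pink blocks (top 455,216 and 356,328), the purple blocks (322,165 and 500,276) and the blue instrument at left (45,368) don't fit. The dock is at top (302,272) with its cover upright, and the yellow rack is at (217,280). Next I measure these and confirm with one crop.

```bash
python3 - <<'E'
from h import *
z=np.load('top0.npz'); im,d=z['im'],z['d']; c=eyes.calibration('top'); print(c.keys())
P=pts(d,c); 
def rep(name,m):
    q=P[m]; r=cv2.minAreaRect(q[:,:2].astype(np.float32)); print(name,m.sum(),'rect',np.round(r[0],4),np.round(r[1],4),round(r[2],2),'z',np.round(np.percentile(q[:,2],[2,50,98]),4))
Z=P[...,2]
print('bench z',np.median(Z[300:330,200:270]))
def box(u0,u1,v0,v1):
    m=np.zeros(Z.shape,bool); m[v0:v1,u0:u1]=1; return m
b=box(365,435,235,288); rep('blue top',b&(Z>.040)); rep('blue caps',b&(im.min(-1)>150)&(Z>.05))
b=box(185,250,255,305); rep('yel',b&(Z>.04))
b=box(325,390,300,355); rep('pink',b&(Z>.04))
b=box(270,335,245,300); rep('rails',b&(Z>.02)&(Z<.04)); rep('posts',b&(Z>.045)&(Z<.08))
hsv=cv2.cvtColor(im,cv2.COLOR_RGB2HSV)
b=box(260,340,195,250)
rep('wall',b&(im.min(-1)>150)&(Z>.03)&(Z<.09))
rep('tab/plate',b&(Z>.1)); rep('tab',b&(Z>.24)); 
rep('all',b&(Z>.07))
q=P[b&(Z>.09)]; print('plate: x vs z fit',np.polyfit(q[:,2],q[:,0],1), q[:,1].min(),q[:,1].max())
t=im[190:310,260:440]; g=cv2.resize(t,None,fx=4.4,fy=4.4,interpolation=cv2.INTER_CUBIC); save('crop0.png',g)
z=np.load('scene0.npz'); im,d=z['im'],z['d']; P=pts(d,eyes.calibration('scene')); Z=P[...,2]
b=box(235,298,200,250); rep('scene blue',b&(Z>.04)&(Z<.075))
b=box(290,365,205,310); rep('scene plate',b&(Z>.09)); q=P[b&(Z>.09)]
r=np.linalg.lstsq(np.c_[q[:,1:],np.ones(len(q))],q[:,0],rcond=None)[0]; print('x=ay+bz+c',r)
rep('scene wall',b&(im.min(-1)>130)&(Z>.02)&(Z<.08))
E
```

```text
dict_keys(['vfov', 'cx', 'cy', 'extrinsics'])
bench z -0.000931396078370228
blue top 1393 rect [ 0.4648 -0.1663] [0.1257 0.3542] 31.55 z [0.0418 0.0522 0.0666]
blue caps 566 rect [ 0.4578 -0.1638] [0.1023 0.3472] 33.9 z [0.0508 0.0595 0.068 ]
yel 1411 rect [0.435  0.1258] [0.4075 0.0969] 69.61 z [0.0423 0.0527 0.0672]
pink 1451 rect [ 0.3353 -0.1201] [0.0853 0.1458] 21.74 z [0.0422 0.0523 0.0673]
rails 217 rect [0.4988 0.018 ] [0.1161 0.1358] 87.64 z [0.0213 0.0286 0.036 ]
posts 28 rect [0.4444 0.0204] [0.0605 0.008 ] 86.61 z [0.0502 0.0638 0.0704]
wall 385 rect [0.6103 0.0098] [0.0526 0.1359] 13.52 z [0.0554 0.0648 0.0802]
tab/plate 1205 rect [0.481  0.0198] [0.1559 0.3159] 86.48 z [0.1036 0.1963 0.2763]
tab 434 rect [0.4803 0.0187] [0.1549 0.316 ] 86.99 z [0.2441 0.252  1.7015]
all 1448 rect [0.481  0.0198] [0.1559 0.3159] 86.48 z [0.0719 0.1772 0.2746]
plate: x vs z fit [-0.18048648  0.65881206] -0.06586981272194514 0.09063213314094551
scene blue 1063 rect [ 0.5236 -0.2559] [0.0882 0.1314] 7.79 z [0.0415 0.054  0.0614]
scene plate 3861 rect [0.8664 0.2036] [0.7464 0.1477] 37.65 z [0.094  0.1881 0.2696]
x=ay+bz+c [0.25523897 0.45899983 0.54497932]
scene wall 423 rect [ 0.5018 -0.0436] [0.3408 0.1323] 30.52 z [0.021  0.0425 0.0585]
```

View pics/crop0.png

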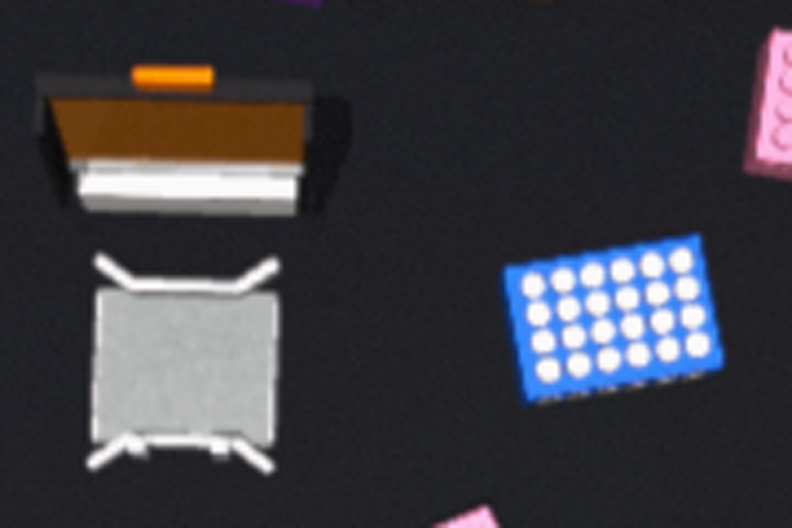

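The crop confirms the blue rack with white caps, with a clear channel to the dock's right mouth. The depth outliers spoiled the rectangles above, so I'll measure again with rays onto planes.

```bash
cat >> h.py <<'E'
def onplane(u,v,c,z,h=480):
    f=h/2/np.tan(np.radians(c['vfov'])/2); E=np.array(c['extrinsics'])
    r=np.stack([(u-c['cx'])/f,-(v-c['cy'])/f,-np.ones_like(u,float)],-1)@E[:3,:3].T
    return (E[:3,3]+r*((z-E[2,3])/r[...,2])[...,None])[...,:2]
def rect(m,c,z):
    cs,_=cv2.findContours(m.astype(np.uint8),cv2.RETR_EXTERNAL,cv2.CHAIN_APPROX_NONE)
    k=max(cs,key=cv2.contourArea)[:,0,:].astype(float)
    return cv2.minAreaRect(onplane(k[:,0],k[:,1],c,z).astype(np.float32))
def rack(im,lo,hi,c,b):
    """caps: centroids on z=.062 -> centre + axis"""
    h=cv2.cvtColor(im,cv2.COLOR_RGB2HSV); m=np.zeros(h.shape[:2],bool); m[b[2]:b[3],b[0]:b[1]]=1
    col=m&(h[...,0]>lo)&(h[...,0]<hi)&(h[...,1]>120)&(h[...,2]>60)
    cs,_=cv2.findContours(col.astype(np.uint8),cv2.RETR_EXTERNAL,cv2.CHAIN_APPROX_NONE)
    f=np.zeros(col.shape,np.uint8); cv2.drawContours(f,[max(cs,key=cv2.contourArea)],-1,1,-1)
    cap=(f>0)&(h[...,1]<90)&(h[...,2]>120); v,u=np.nonzero(cap)
    q=onplane(u.astype(float),v.astype(float),c,.062); a=q.mean(0); w,V=np.linalg.eigh(np.cov(q.T)); ax=V[:,1]*np.sign(V[1,1])
    return a,np.arctan2(-ax[0],ax[1]),rect(f,c,.05),len(q)
E
python3 - <<'E'
from h import *
z=np.load('top0.npz'); im,d=z['im'],z['d']; c=eyes.calibration('top'); P=pts(d,c); Z=np.where(d>0,P[...,2],-1)
print('blue',rack(im,100,125,c,(365,435,235,288)))
print('yel',rack(im,22,35,c,(180,250,250,310)))
h=cv2.cvtColor(im,cv2.COLOR_RGB2HSV)
def box(u0,u1,v0,v1):
    m=np.zeros(Z.shape,bool); m[v0:v1,u0:u1]=1; return m
b=box(275,330,245,300)&(im.min(-1)>200)
for n,(v0,v1) in dict(back=(245,265),front=(280,300)).items():
    v,u=np.nonzero(b&box(275,330,v0,v1)); print(n,u.min(),u.max(),v.min(),v.max())
    q=onplane(u.astype(float),v.astype(float),c,.03); print(' minmax',q.min(0),q.max(0))
    k=abs(u-u.mean())<12; qq=q[k]; print(' straight fit x=a y+b',np.polyfit(qq[:,1],qq[:,0],1),'ends mid y',(q[:,1].min()+q[:,1].max())/2, 'x at mid',qq[:,0].mean())
m=box(265,335,222,245)&(im.min(-1)>215); r=rect(m,c,.064); print('walltop',r)
m=box(260,340,195,215)&(h[...,0]>8)&(h[...,0]<20)&(h[...,1]>180)&(h[...,2]>200); v,u=np.nonzero(m); print('tab',u.mean(),v.mean(),np.median(P[m],0))
m=box(270,335,213,228)&(h[...,1]>150)&(Z>.09)&(Z<.3); q=P[m]; print('plate',np.linalg.lstsq(np.c_[q[:,1:],np.ones(len(q))],q[:,0],rcond=None)[0],len(q),q.min(0),q.max(0))
for n,bb in dict(pink=(325,390,300,355),yel=(185,250,255,305),pinkback=(425,485,190,240)).items():
    m=box(*bb)&(h[...,1]>80)&(Z>.04)&(Z<.07); r=rect(m,c,.05); print(n,r, cv2.boxPoints(r).round(3).tolist())
z=np.load('scene0.npz'); im2=z['im']; c2=eyes.calibration('scene')
print('blue scene',rack(im2,100,125,c2,(235,298,200,250)))
E
```

```text
blue (array([ 0.51962856, -0.25578875]), np.float64(0.15539137747747023), ((0.5194631218910217, -0.2543932795524597), (0.09210053831338882, 0.13477705419063568), 8.587197303771973), 648)
yel (array([0.48335812, 0.25216158]), np.float64(-0.2438355115331704), ((0.4831421375274658, 0.2506813704967499), (0.13669714331626892, 0.09059330075979233), 76.17610168457031), 634)
back 282 322 249 264
 minmax [ 0.52120502 -0.04269855] [0.56689722 0.0708787 ]
 straight fit x=a y+b [0.04936807 0.54875961] ends mid y 0.01409007451178516 x at mid 0.549848521539757
front 280 321 280 296
 minmax [ 0.43143982 -0.03770388] [0.4761403  0.07782977]
 straight fit x=a y+b [0.04188073 0.44915251] ends mid y 0.020062944771390395 x at mid 0.45002561805810426
walltop ((0.6095284223556519, 0.01142922043800354), (0.13344892859458923, 0.014113768003880978), 88.45745086669922)
tab 298.8269230769231 206.98076923076923 [0.63380681 0.01009872 0.27076291]
plate [0.05528424 0.0606855  0.61575487] 721 [ 0.61671399 -0.06100958  0.09001116] [0.63392511 0.08469335 0.25451233]
pink ((0.3327731490135193, -0.12235945463180542), 
[... 736 characters left out ...]
00185966492, -0.375], [0.6259999871253967, -0.3610000014305115]]
blue scene (array([nan, nan]), np.float64(nan), ((0.5646321177482605, -0.22181028127670288), (0.12994840741157532, 0.14952510595321655), 39.64744567871094), 0)h.py:26: RuntimeWarning: Mean of empty slice.
  q=onplane(u.astype(float),v.astype(float),c,.062); a=q.mean(0); w,V=np.linalg.eigh(np.cov(q.T)); ax=V[:,1]*np.sign(V[1,1])
  ret = um.true_divide(
  avg = a.mean(axis, **keepdims_kw)
h.py:26: RuntimeWarning: Degrees of freedom <= 0 for slice
  q=onplane(u.astype(float),v.astype(float),c,.062); a=q.mean(0); w,V=np.linalg.eigh(np.cov(q.T)); ax=V[:,1]*np.sign(V[1,1])
  c *= np.true_divide(1, fact)
  c *= np.true_divide(1, fact)
```

Request:
play_rows([
  {"dx": 0.305, "dy": 0.268, "wz": -0.0142, "jaw": 90},
  {"dx": 0.305, "dy": 0.268, "wz": -0.0142, "jaw": 90},
  {"dx": 0.305, "dy": 0.268, "wz": -0.0142, "jaw": 90},
  {"dx": 0.305, "dy": 0.268, "wz": -0.0142, "jaw": 90},
  {"dx": 0.305, "dy": 0.268, "wz": -0.0142, "jaw": 90},
  {"dx": 0.305, "dy": 0.268, "wz": -0.0142, "jaw": 90},
  {"dx": 0.305, "dy": 0.268, "wz": -0.0142, "jaw": 90},
  {"dx": 0.305, "dy": 0.268, "wz": -0.0142, "jaw": 90},
  {"dx": 0.305, "dy": 0.268, "wz": -0.0142, "jaw": 90},
  {"dx": 0.305, "dy": 0.268, "wz": -0.0142, "jaw": 90},
  {"jaw": 90},
  {"jaw": 90},
])

```text
schema error: expected keys dx, dy, dz, wx, wy, wz, jaw
```

Request:
play_rows([
  {"dx": 0.305, "dy": 0.268, "dz": 0, "wx": 0, "wy": 0, "wz": -0.0142, "jaw": 90},
  {"dx": 0.305, "dy": 0.268, "dz": 0, "wx": 0, "wy": 0, "wz": -0.0142, "jaw": 90},
  {"dx": 0.305, "dy": 0.268, "dz": 0, "wx": 0, "wy": 0, "wz": -0.0142, "jaw": 90},
  {"dx": 0.305, "dy": 0.268, "dz": 0, "wx": 0, "wy": 0, "wz": -0.0142, "jaw": 90},
  {"dx": 0.305, "dy": 0.268, "dz": 0, "wx": 0, "wy": 0, "wz": -0.0142, "jaw": 90},
  {"dx": 0.305, "dy": 0.268, "dz": 0, "wx": 0, "wy": 0, "wz": -0.0142, "jaw": 90},
  {"dx": 0.305, "dy": 0.268, "dz": 0, "wx": 0, "wy": 0, "wz": -0.0142, "jaw": 90},
  {"dx": 0.305, "dy": 0.268, "dz": 0, "wx": 0, "wy": 0, "wz": -0.0142, "jaw": 90},
  {"dx": 0.305, "dy": 0.268, "dz": 0, "wx": 0, "wy": 0, "wz": -0.0142, "jaw": 90},
  {"dx": 0.305, "dy": 0.268, "dz": 0, "wx": 0, "wy": 0, "wz": -0.0142, "jaw": 90},
  {"dx": 0, "dy": 0, "dz": 0, "wx": 0, "wy": 0, "wz": 0, "jaw": 90},
  {"dx": 0, "dy": 0, "dz": 0, "wx": 0, "wy": 0, "wz": 0, "jaw": 90},
])

```text
clock: 1.6
tcp_pos: [0.6047, -0.2558, 0.2305]
orientation: [1.0, -0.026, -0.001, -0.0]
wrist_force: [-0.3, -1.1, -0.1]
width: 0.899
finger_force: 0.0
```

Request:
play_rows([
  {"dx": 0, "dy": 0, "dz": -0.358, "wx": 0, "wy": 0, "wz": 0, "jaw": 90},
  {"dx": 0, "dy": 0, "dz": -0.358, "wx": 0, "wy": 0, "wz": 0, "jaw": 90},
  {"dx": 0, "dy": 0, "dz": -0.358, "wx": 0, "wy": 0, "wz": 0, "jaw": 90},
  {"dx": 0, "dy": 0, "dz": -0.358, "wx": 0, "wy": 0, "wz": 0, "jaw": 90},
  {"dx": 0, "dy": 0, "dz": -0.358, "wx": 0, "wy": 0, "wz": 0, "jaw": 90},
  {"dx": 0, "dy": 0, "dz": 0, "wx": 0, "wy": 0, "wz": 0, "jaw": 90},
])

```text
clock: 2.35
tcp_pos: [0.6, -0.2549, 0.0116]
orientation: [1.0, -0.028, -0.005, -0.002]
wrist_force: [-0.7, -0.9, 0.6]
width: 0.902
finger_force: 0.0
```

Request:
play_rows([
  {"dx": -0.055, "dy": 0.003, "dz": 0, "wx": 0, "wy": 0, "wz": 0, "jaw": 90},
  {"dx": -0.055, "dy": 0.003, "dz": 0, "wx": 0, "wy": 0, "wz": 0, "jaw": 90},
  {"dx": -0.055, "dy": 0.003, "dz": 0, "wx": 0, "wy": 0, "wz": 0, "jaw": 90},
  {"dx": -0.055, "dy": 0.003, "dz": 0, "wx": 0, "wy": 0, "wz": 0, "jaw": 90},
  {"dx": -0.055, "dy": 0.003, "dz": 0, "wx": 0, "wy": 0, "wz": 0, "jaw": 90},
  {"dx": -0.055, "dy": 0.003, "dz": 0, "wx": 0, "wy": 0, "wz": 0, "jaw": 90},
  {"dx": -0.055, "dy": 0.003, "dz": 0, "wx": 0, "wy": 0, "wz": 0, "jaw": 90},
  {"dx": -0.055, "dy": 0.003, "dz": 0, "wx": 0, "wy": 0, "wz": 0, "jaw": 90},
  {"dx": -0.055, "dy": 0.003, "dz": 0, "wx": 0, "wy": 0, "wz": 0, "jaw": 90},
  {"dx": -0.03, "dy": 0.0015, "dz": 0, "wx": 0, "wy": 0, "wz": 0, "jaw": 90},
  {"dx": -0.02, "dy": 0.001, "dz": 0, "wx": 0, "wy": 0, "wz": 0, "jaw": 90},
  {"dx": 0, "dy": 0, "dz": 0, "wx": 0, "wy": 0, "wz": 0, "jaw": 90},
])

```text
clock: 3.85
tcp_pos: [0.5403, -0.2519, 0.0169]
orientation: [1.0, -0.027, 0.001, -0.0]
wrist_force: [4.8, 0.0, 3.2]
width: 0.902
finger_force: 2.4
```

Request:
play_rows([
  {"dx": 0.2, "dy": 0, "dz": 0, "wx": 0, "wy": 0, "wz": 0, "jaw": 90},
  {"dx": 0.02, "dy": 0, "dz": 0.35, "wx": 0, "wy": 0, "wz": 0, "jaw": 70},
  {"dx": 0, "dy": 0, "dz": 0.35, "wx": 0, "wy": 0, "wz": 0, "jaw": 50},
  {"dx": 0, "dy": 0, "dz": 0.35, "wx": 0, "wy": 0, "wz": 0, "jaw": 50},
  {"dx": 0, "dy": 0, "dz": 0.35, "wx": 0, "wy": 0, "wz": 0, "jaw": 50},
])

```text
clock: 4.47
tcp_pos: [0.5628, -0.2504, 0.1827]
orientation: [1.0, -0.027, -0.004, -0.002]
wrist_force: [0.3, -0.2, 0.2]
width: 0.501
finger_force: 0.0
```

```bash
python3 - <<'E'
from h import *
s=ctrl.state(); print(s['joint_positions'],s['tcp_pos'])
im,d,c=shot('top'); save('top1.png',im)
try: print(rack(im,100,125,c,(365,445,235,300)))
except Exception as e: print(e)
E
```

```text
[-5.32453356e-01  2.48134867e-01  1.67050805e+00 -2.97045796e-04
  1.23276304e+00  1.09215121e+00] [ 0.56277329 -0.25044726  0.18266612]
(array([nan, nan]), np.float64(nan), ((0.5202339291572571, -0.30074170231819153), (0.016761453822255135, 0.011214219033718109), 88.4608154296875), 0)h.py:26: RuntimeWarning: Mean of empty slice.
  q=onplane(u.astype(float),v.astype(float),c,.062); a=q.mean(0); w,V=np.linalg.eigh(np.cov(q.T)); ax=V[:,1]*np.sign(V[1,1])
  ret = um.true_divide(
  avg = a.mean(axis, **keepdims_kw)
h.py:26: RuntimeWarning: Degrees of freedom <= 0 for slice
  q=onplane(u.astype(float),v.astype(float),c,.062); a=q.mean(0); w,V=np.linalg.eigh(np.cov(q.T)); ax=V[:,1]*np.sign(V[1,1])
  c *= np.true_divide(1, fact)
  c *= np.true_divide(1, fact)
```

View pics/top1.png

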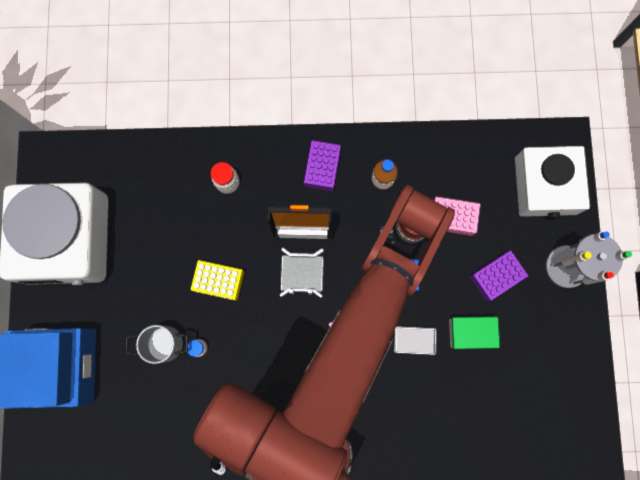

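The arm hides the rack in this view: its wrist covers (400,262), and everything else is unmoved. I'll go to the rack's outer end and look from the scene camera as well.

Request:
play_rows([
  {"dx": -0.069, "dy": -0.096, "dz": 0, "wx": 0, "wy": 0, "wz": 0.05, "jaw": 50},
  {"dx": -0.069, "dy": -0.096, "dz": 0, "wx": 0, "wy": 0, "wz": 0.05, "jaw": 50},
  {"dx": -0.069, "dy": -0.096, "dz": 0, "wx": 0, "wy": 0, "wz": 0.05, "jaw": 50},
  {"dx": -0.069, "dy": -0.096, "dz": 0, "wx": 0, "wy": 0, "wz": 0.05, "jaw": 50},
  {"dx": -0.069, "dy": -0.096, "dz": 0, "wx": 0, "wy": 0, "wz": 0.05, "jaw": 50},
  {"dx": -0.069, "dy": -0.096, "dz": 0, "wx": 0, "wy": 0, "wz": 0.05, "jaw": 50},
  {"dx": -0.069, "dy": -0.096, "dz": 0, "wx": 0, "wy": 0, "wz": 0.05, "jaw": 50},
  {"dx": -0.069, "dy": -0.096, "dz": 0, "wx": 0, "wy": 0, "wz": 0.05, "jaw": 50},
  {"dx": -0.069, "dy": -0.096, "dz": 0, "wx": 0, "wy": 0, "wz": 0.05, "jaw": 50},
  {"dx": -0.069, "dy": -0.096, "dz": 0, "wx": 0, "wy": 0, "wz": 0.05, "jaw": 50},
  {"dx": 0, "dy": 0, "dz": 0, "wx": 0, "wy": 0, "wz": 0, "jaw": 50},
])

```text
clock: 5.9
tcp_pos: [0.4808, -0.3662, 0.1818]
orientation: [0.727, 0.687, -0.0, -0.004]
wrist_force: [-0.0, 0.3, 0.3]
width: 0.503
finger_force: 0.0
```

```bash
python3 - <<'E' 2>/dev/null
from h import *
s=ctrl.state(); print(s['joint_positions'],s['tcp_pos'],s['orientation'])
im,d,c=shot('top'); save('top2.png',im)
print(rack(im,100,125,c,(350,450,225,310)))
im,d,c=shot('scene'); h=cv2.cvtColor(im,cv2.COLOR_RGB2HSV); P=pts(d,c)
m=np.zeros(d.shape,bool); m[180:270,230:320]=1; Z=P[...,2]
m&=(d>0)&(Z>.04)&(Z<.075)&(P[...,0]>.4)&(P[...,0]<.58)&(P[...,1]<-.15)&(P[...,1]>-.35)
r=cv2.minAreaRect(P[m][:,:2].astype(np.float32)); print(m.sum(),r)
save('s2.png',np.hstack([im[100:320,180:420]]*1).repeat(2,0).repeat(2,1))
E
```

```text
[-7.66842396e-01  2.23844828e-01  1.70158014e+00 -2.52366935e-04
  1.22359937e+00 -7.09849159e-01] [ 0.48080229 -0.3661744   0.18183282] [ 7.26932310e-01  6.86699057e-01 -2.93136900e-04 -3.70614671e-03]
(array([nan, nan]), np.float64(nan), ((0.48527732491493225, -0.24452540278434753), (0.1309225857257843, 0.09234806895256042), 86.93955993652344), 0)
956 ((0.46543359756469727, -0.2395128607749939), (0.1336500644683838, 0.1406625509262085), 85.51880645751953)
```

View pics/s2.png

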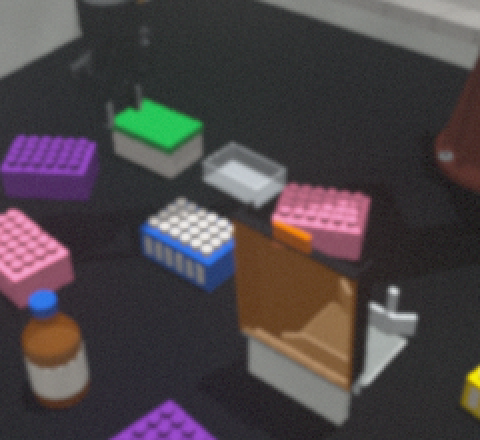

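The rack now sits squarely (scene crop about (190,240)), measured at (0.485, -0.2445), on the dock's axis to 1 mm and with matching yaw. I'll descend and push along the dock axis.

Request:
play_rows([
  {"dx": 0, "dy": 0, "dz": -0.341, "wx": 0, "wy": 0, "wz": 0, "jaw": 50},
  {"dx": 0, "dy": 0, "dz": -0.341, "wx": 0, "wy": 0, "wz": 0, "jaw": 50},
  {"dx": 0, "dy": 0, "dz": -0.341, "wx": 0, "wy": 0, "wz": 0, "jaw": 50},
  {"dx": 0, "dy": 0, "dz": -0.341, "wx": 0, "wy": 0, "wz": 0, "jaw": 50},
  {"dx": 0, "dy": 0, "dz": 0, "wx": 0, "wy": 0, "wz": 0, "jaw": 50},
  {"dx": 0.0045, "dy": 0.085, "dz": 0, "wx": 0, "wy": 0, "wz": 0, "jaw": 50},
  {"dx": 0.0045, "dy": 0.085, "dz": 0, "wx": 0, "wy": 0, "wz": 0, "jaw": 50},
  {"dx": 0.0045, "dy": 0.085, "dz": 0, "wx": 0, "wy": 0, "wz": 0, "jaw": 50},
  {"dx": 0.0045, "dy": 0.085, "dz": 0, "wx": 0, "wy": 0, "wz": 0, "jaw": 50},
  {"dx": 0.0045, "dy": 0.085, "dz": 0, "wx": 0, "wy": 0, "wz": 0, "jaw": 50},
  {"dx": 0.0045, "dy": 0.085, "dz": 0, "wx": 0, "wy": 0, "wz": 0, "jaw": 50},
  {"dx": 0.0045, "dy": 0.085, "dz": 0, "wx": 0, "wy": 0, "wz": 0, "jaw": 50},
])

```text
clock: 7.5
tcp_pos: [0.4879, -0.2966, 0.0215]
orientation: [0.726, 0.688, -0.0, 0.001]
wrist_force: [-0.9, -3.5, 2.0]
width: 0.496
finger_force: 2.1
```

Request:
play_rows([
  {"dx": 0.0045, "dy": 0.085, "dz": 0, "wx": 0, "wy": 0, "wz": 0, "jaw": 50},
  {"dx": 0.0045, "dy": 0.085, "dz": 0, "wx": 0, "wy": 0, "wz": 0, "jaw": 50},
  {"dx": 0.0045, "dy": 0.085, "dz": 0, "wx": 0, "wy": 0, "wz": 0, "jaw": 50},
  {"dx": 0.0045, "dy": 0.085, "dz": 0, "wx": 0, "wy": 0, "wz": 0, "jaw": 50},
  {"dx": 0.0045, "dy": 0.085, "dz": 0, "wx": 0, "wy": 0, "wz": 0, "jaw": 50},
  {"dx": 0.0045, "dy": 0.085, "dz": 0, "wx": 0, "wy": 0, "wz": 0, "jaw": 50},
  {"dx": 0, "dy": 0, "dz": 0, "wx": 0, "wy": 0, "wz": 0, "jaw": 50},
])

```text
clock: 8.38
tcp_pos: [0.4905, -0.2336, 0.0208]
orientation: [0.726, 0.688, 0.0, -0.001]
wrist_force: [1.1, -0.6, 0.6]
width: 0.5
finger_force: 0.5
```

```bash
python3 - <<'E' 2>/dev/null
from h import *
s=ctrl.state(); print(s['tcp_pos'],s['wrist_force'])
im,d,c=shot('top'); save('top3.png',im)
print(rack(im,100,125,c,(280,450,225,310)))
E
```

```text
[ 0.490494   -0.23355766  0.02077157] [ 1.07995177 -0.64514597  0.61232865]
(array([nan, nan]), np.float64(nan), ((0.49114346504211426, -0.1411200314760208), (0.09500478208065033, 0.08918177336454391), 88.46058654785156), 0)
```

Request:
play_rows([
  {"dx": 0.0045, "dy": 0.083, "dz": 0, "wx": 0, "wy": 0, "wz": 0, "jaw": 50},
  {"dx": 0.0045, "dy": 0.083, "dz": 0, "wx": 0, "wy": 0, "wz": 0, "jaw": 50},
  {"dx": 0.0045, "dy": 0.083, "dz": 0, "wx": 0, "wy": 0, "wz": 0, "jaw": 50},
  {"dx": 0.0045, "dy": 0.083, "dz": 0, "wx": 0, "wy": 0, "wz": 0, "jaw": 50},
  {"dx": 0.0045, "dy": 0.083, "dz": 0, "wx": 0, "wy": 0, "wz": 0, "jaw": 50},
  {"dx": 0.0045, "dy": 0.083, "dz": 0, "wx": 0, "wy": 0, "wz": 0, "jaw": 50},
  {"dx": 0.0045, "dy": 0.083, "dz": 0, "wx": 0, "wy": 0, "wz": 0, "jaw": 50},
  {"dx": 0.0045, "dy": 0.083, "dz": 0, "wx": 0, "wy": 0, "wz": 0, "jaw": 50},
  {"dx": 0, "dy": 0, "dz": 0, "wx": 0, "wy": 0, "wz": 0, "jaw": 50},
])

```text
clock: 9.55
tcp_pos: [0.4947, -0.1539, 0.0208]
orientation: [0.725, 0.688, 0.0, -0.001]
wrist_force: [-0.2, 0.7, -0.2]
width: 0.501
finger_force: 0.0
```

Request:
play_rows([
  {"dx": 0.0045, "dy": 0.083, "dz": 0, "wx": 0, "wy": 0, "wz": 0, "jaw": 50},
  {"dx": 0.0045, "dy": 0.083, "dz": 0, "wx": 0, "wy": 0, "wz": 0, "jaw": 50},
  {"dx": 0.0045, "dy": 0.083, "dz": 0, "wx": 0, "wy": 0, "wz": 0, "jaw": 50},
  {"dx": 0.0045, "dy": 0.083, "dz": 0, "wx": 0, "wy": 0, "wz": 0, "jaw": 50},
  {"dx": 0.0045, "dy": 0.083, "dz": 0, "wx": 0, "wy": 0, "wz": 0, "jaw": 50},
  {"dx": 0.0045, "dy": 0.083, "dz": 0, "wx": 0, "wy": 0, "wz": 0, "jaw": 50},
  {"dx": 0.0045, "dy": 0.083, "dz": 0, "wx": 0, "wy": 0, "wz": 0, "jaw": 50},
  {"dx": 0, "dy": 0, "dz": 0, "wx": 0, "wy": 0, "wz": 0, "jaw": 50},
])

```text
clock: 10.55
tcp_pos: [0.4981, -0.0839, 0.0205]
orientation: [0.726, 0.688, 0.0, -0.001]
wrist_force: [-0.9, 1.2, 0.4]
width: 0.5
finger_force: 0.0
```

```bash
python3 - <<'E' 2>/dev/null
from h import *
s=ctrl.state(); print(s['tcp_pos'],s['wrist_force'])
im,d,c=shot('top'); save('top4.png',cv2.resize(im[180:330,220:420],None,fx=4,fy=4))
r=rack(im,100,125,c,(240,450,225,310));print(r, cv2.boxPoints(r[2]))
E
```

```text
[ 0.49814495 -0.08387716  0.02054761] [-0.8806547   1.17609167  0.42492298]
(array([nan, nan]), np.float64(nan), ((0.49823930859565735, 0.020112663507461548), (0.06685874611139297, 0.08365841954946518), 88.46092224121094), 0) [[ 0.4555273  -0.01218117]
 [ 0.53915554 -0.01442813]
 [ 0.5409513   0.05240649]
 [ 0.45732307  0.05465345]]
```

View pics/top4.png

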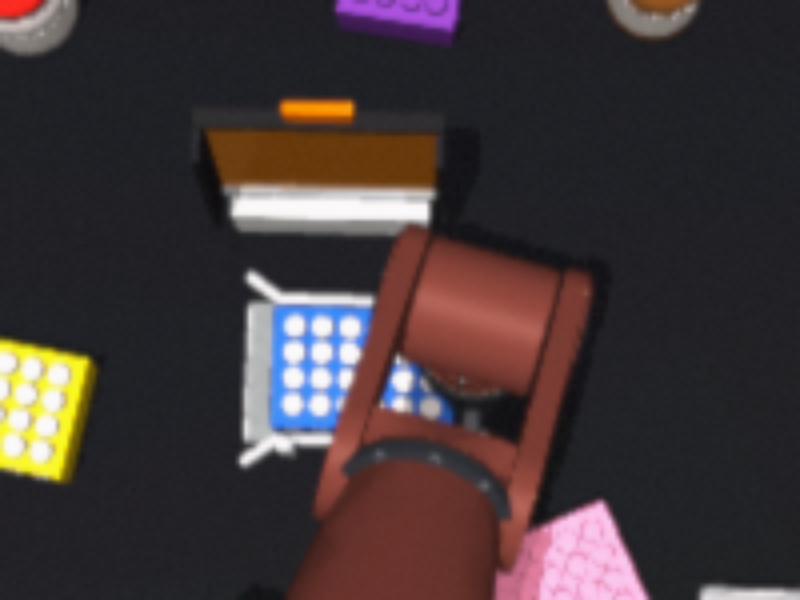

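Request:
play_rows([
  {"dx": 0.003, "dy": 0.05, "dz": 0, "wx": 0, "wy": 0, "wz": 0, "jaw": 50},
  {"dx": 0.003, "dy": 0.05, "dz": 0, "wx": 0, "wy": 0, "wz": 0, "jaw": 50},
  {"dx": 0.003, "dy": 0.05, "dz": 0, "wx": 0, "wy": 0, "wz": 0, "jaw": 50},
  {"dx": 0.002, "dy": 0.04, "dz": 0, "wx": 0, "wy": 0, "wz": 0, "jaw": 50},
  {"dx": 0.001, "dy": 0.025, "dz": 0, "wx": 0, "wy": 0, "wz": 0, "jaw": 50},
  {"dx": 0, "dy": 0, "dz": 0, "wx": 0, "wy": 0, "wz": 0, "jaw": 50},
])

```text
clock: 11.35
tcp_pos: [0.5001, -0.0591, 0.0209]
orientation: [0.726, 0.688, 0.0, -0.0]
wrist_force: [0.6, 0.5, 0.5]
width: 0.503
finger_force: 0.0
```

Request:
play_rows([
  {"dx": -0.01, "dy": -0.25, "dz": 0, "wx": 0, "wy": 0, "wz": 0, "jaw": 50},
  {"dx": -0.02, "dy": -0.4, "dz": 0.1, "wx": 0, "wy": 0, "wz": 0, "jaw": 20},
  {"dx": 0, "dy": -0.4, "dz": 0.4, "wx": 0, "wy": 0, "wz": 0, "jaw": 0},
  {"dx": 0, "dy": -0.2, "dz": 0.45, "wx": 0, "wy": 0, "wz": 0, "jaw": 0},
  {"dx": 0, "dy": -0.2, "dz": 0.45, "wx": 0, "wy": 0, "wz": 0, "jaw": 0},
  {"dx": 0, "dy": -0.1, "dz": 0.45, "wx": 0, "wy": 0, "wz": 0, "jaw": 0},
  {"dx": 0, "dy": 0, "dz": 0, "wx": 0, "wy": 0, "wz": 0, "jaw": 0},
])

```text
clock: 12.22
tcp_pos: [0.5, -0.2448, 0.2462]
orientation: [0.726, 0.687, 0.002, 0.006]
wrist_force: [-0.4, -0.3, -1.2]
width: -0.003
finger_force: 0.0
```

```bash
python3 - <<'E' 2>/dev/null
from h import *
s=ctrl.state(); print(s['tcp_pos'],s['joint_positions'])
im,d,c=shot('top'); save('top5.png',cv2.resize(im[180:330,220:420],None,fx=4,fy=4))
r=rack(im,100,125,c,(240,400,225,310));print(r, cv2.boxPoints(r[2]))
h=cv2.cvtColor(im,cv2.COLOR_RGB2HSV); m=np.zeros(d.shape,bool); m[235:300,260:340]=1
cap=m&(h[...,1]<110)&(h[...,2]>150)&(pts(d,c)[...,2]>.05)&(d>0); v,u=np.nonzero(cap); q=onplane(u*1.,v*1.,c,.062); rr=cv2.minAreaRect(q.astype(np.float32)); print(rr,q.mean(0))
E
```

```text
[ 0.49998232 -0.24478234  0.24618906] [-5.81815605e-01  5.07641328e-02  1.77038326e+00  8.63168190e-04
  1.30707356e+00 -5.27135118e-01]
(array([0.50019221, 0.01595822]), np.float64(-0.05836981982786062), ((0.49976152181625366, 0.016199804842472076), (0.13158200681209564, 0.08967836201190948), 87.16120147705078), 655) [[ 0.451719   -0.04728974]
 [ 0.5412873  -0.05173117]
 [ 0.54780406  0.07968935]
 [ 0.45823574  0.08413078]]
((0.5226758718490601, 0.013236507773399353), (0.11248964071273804, 0.1696932315826416), 81.43771362304688) [0.50004637 0.01553402]
```

View pics/top5.png

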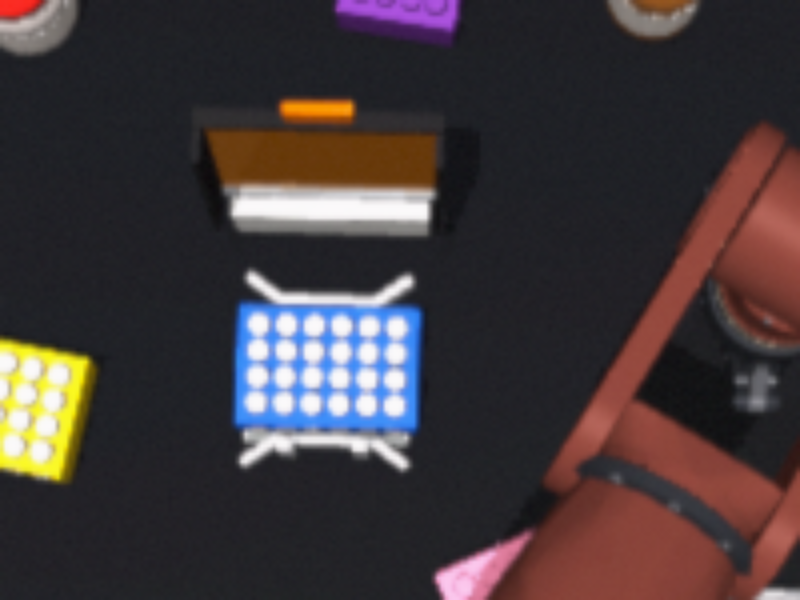

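The rack is in the dock at (0.500, 0.016) against the dock origin (0.500, 0.017), cover still open and bystanders unmoved. Next I go round behind the cover.

Request:
play_rows([
  {"dx": 0.316, "dy": 0, "dz": 0.12, "wx": 0, "wy": 0, "wz": 0, "jaw": 0},
  {"dx": 0.316, "dy": 0, "dz": 0.12, "wx": 0, "wy": 0, "wz": 0, "jaw": 0},
  {"dx": 0.316, "dy": 0, "dz": 0.12, "wx": 0, "wy": 0, "wz": 0, "jaw": 0},
  {"dx": 0.316, "dy": 0, "dz": 0.12, "wx": 0, "wy": 0, "wz": 0, "jaw": 0},
  {"dx": 0.316, "dy": 0, "dz": 0.12, "wx": 0, "wy": 0, "wz": 0, "jaw": 0},
  {"dx": 0, "dy": 0.35, "dz": 0, "wx": 0, "wy": 0, "wz": 0, "jaw": 0},
  {"dx": 0, "dy": 0.35, "dz": 0, "wx": 0, "wy": 0, "wz": 0, "jaw": 0},
  {"dx": 0, "dy": 0.35, "dz": 0, "wx": 0, "wy": 0, "wz": 0, "jaw": 0},
  {"dx": 0, "dy": 0.35, "dz": 0, "wx": 0, "wy": 0, "wz": 0, "jaw": 0},
  {"dx": 0, "dy": 0.35, "dz": 0, "wx": 0, "wy": 0, "wz": 0, "jaw": 0},
  {"dx": 0, "dy": 0.35, "dz": 0, "wx": 0, "wy": 0, "wz": 0, "jaw": 0},
  {"dx": 0, "dy": 0, "dz": 0, "wx": 0, "wy": 0, "wz": 0, "jaw": 0},
])

```text
clock: 13.78
tcp_pos: [0.6846, 0.0143, 0.3081]
orientation: [0.724, 0.69, -0.001, -0.002]
wrist_force: [0.2, 1.2, 0.4]
width: 0.002
finger_force: 0.0
```

```bash
python3 - <<'E' 2>/dev/null
from h import *
s=ctrl.state(); print(s['tcp_pos'],s['joint_positions'])
im,d,c=shot('scene'); save('s6.png',cv2.resize(im[0:320,160:560],None,fx=1.8,fy=1.8))
r,h_=.155,.013
for t in np.r_[1.63,np.arange(1.5,-.01,-.15)]:
    x=.120-r*np.cos(t)+.004*np.sin(t)+h_; z=.07+r*np.sin(t)+.004*np.cos(t)
    print(round(t,2),'world',np.round([.5+.9986*x,.017-.053*x,z],4))
E
```

```text
[0.68461586 0.01430751 0.30812964] [-0.08219863  0.29854505  1.37115677  0.00155147  1.47669882 -0.03400867]
1.63 world [0.646  0.0093 0.2245]
1.5 world [0.6258 0.0103 0.2249]
1.35 world [0.6028 0.0115 0.2221]
1.2 world [0.5804 0.0127 0.2159]
1.05 world [0.5593 0.0139 0.2064]
0.9 world [0.5397 0.0149 0.1939]
0.75 world [0.5223 0.0158 0.1786]
0.6 world [0.5073 0.0166 0.1608]
0.45 world [0.4952 0.0173 0.141 ]
0.3 world [0.4861 0.0177 0.1196]
0.15 world [0.4804 0.018  0.0971]
0.0 world [0.478  0.0182 0.074 ]
```

View pics/s6.png

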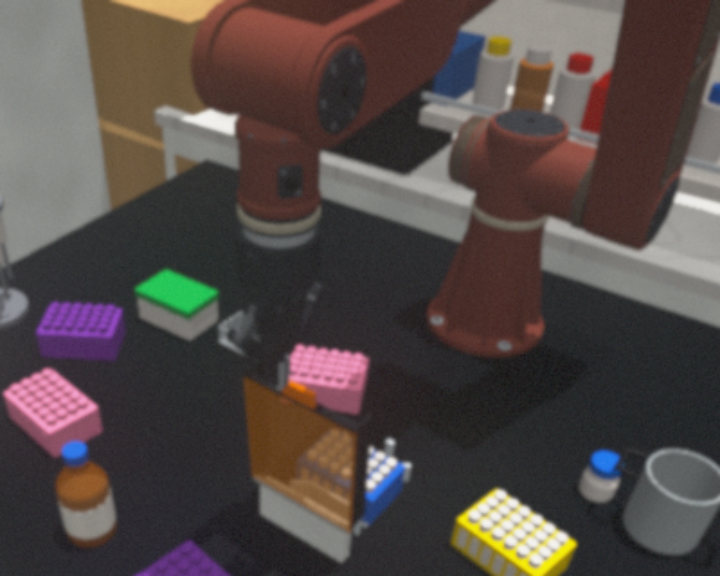

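The tip is behind the cover beside the tab (crop 282,375) and clear of it. The rack is inside the rails at (385,480). I'll swing the cover along the hinge arc.

Request:
play_rows([
  {"dx": 0, "dy": 0, "dz": -0.345, "wx": 0, "wy": 0, "wz": 0, "jaw": 0},
  {"dx": 0, "dy": 0, "dz": -0.345, "wx": 0, "wy": 0, "wz": 0, "jaw": 0},
  {"dx": -0.107, "dy": 0, "dz": 0, "wx": 0, "wy": 0, "wz": 0, "jaw": 0},
  {"dx": -0.107, "dy": 0, "dz": 0, "wx": 0, "wy": 0, "wz": 0, "jaw": 0},
  {"dx": -0.107, "dy": 0, "dz": 0, "wx": 0, "wy": 0, "wz": 0, "jaw": 0},
  {"dx": -0.084, "dy": 0.004, "dz": 0, "wx": 0, "wy": 0, "wz": 0, "jaw": 0},
  {"dx": -0.084, "dy": 0.004, "dz": 0, "wx": 0, "wy": 0, "wz": 0, "jaw": 0},
  {"dx": -0.096, "dy": 0.005, "dz": -0.012, "wx": 0, "wy": 0, "wz": 0, "jaw": 0},
  {"dx": -0.096, "dy": 0.005, "dz": -0.012, "wx": 0, "wy": 0, "wz": 0, "jaw": 0},
  {"dx": 0, "dy": 0, "dz": 0, "wx": 0, "wy": 0, "wz": 0, "jaw": 0},
])

```text
clock: 15.08
tcp_pos: [0.6033, 0.0122, 0.2265]
orientation: [0.726, 0.688, -0.0, 0.0]
wrist_force: [-0.5, -0.3, 3.1]
width: -0.004
finger_force: 1.4
```

Request:
play_rows([
  {"dx": -0.0935, "dy": 0.005, "dz": -0.026, "wx": 0, "wy": 0, "wz": 0, "jaw": 0},
  {"dx": -0.0935, "dy": 0.005, "dz": -0.026, "wx": 0, "wy": 0, "wz": 0, "jaw": 0},
  {"dx": -0.088, "dy": 0.005, "dz": -0.04, "wx": 0, "wy": 0, "wz": 0, "jaw": 0},
  {"dx": -0.088, "dy": 0.005, "dz": -0.04, "wx": 0, "wy": 0, "wz": 0, "jaw": 0},
  {"dx": -0.082, "dy": 0.004, "dz": -0.052, "wx": 0, "wy": 0, "wz": 0, "jaw": 0},
  {"dx": -0.082, "dy": 0.004, "dz": -0.052, "wx": 0, "wy": 0, "wz": 0, "jaw": 0},
  {"dx": 0, "dy": 0, "dz": 0, "wx": 0, "wy": 0, "wz": 0, "jaw": 0},
])

```text
clock: 15.95
tcp_pos: [0.5392, 0.0158, 0.1955]
orientation: [0.726, 0.688, -0.001, -0.001]
wrist_force: [-0.3, 1.1, -0.2]
width: -0.002
finger_force: 0.0
```

```bash
python3 - <<'E' 2>/dev/null
from h import *
s=ctrl.state(); print(s['tcp_pos'],s['wrist_force'])
im,d,c=shot('scene'); save('s7.png',cv2.resize(im[80:320,220:460],None,fx=2.4,fy=2.4))
E
```

```text
[0.53923336 0.01584274 0.19553339] [-0.25368772  1.13002477 -0.15609707]
```

View pics/s7.png

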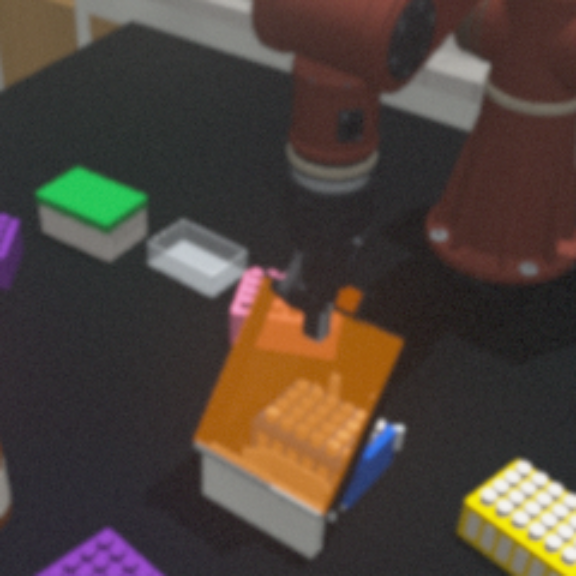

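The cover is following the tip, now at about 0.9 rad. I'll continue the arc down.

Request:
play_rows([
  {"dx": -0.072, "dy": 0.004, "dz": -0.064, "wx": 0, "wy": 0, "wz": 0, "jaw": 0},
  {"dx": -0.072, "dy": 0.004, "dz": -0.064, "wx": 0, "wy": 0, "wz": 0, "jaw": 0},
  {"dx": -0.062, "dy": 0.003, "dz": -0.074, "wx": 0, "wy": 0, "wz": 0, "jaw": 0},
  {"dx": -0.062, "dy": 0.003, "dz": -0.074, "wx": 0, "wy": 0, "wz": 0, "jaw": 0},
  {"dx": -0.05, "dy": 0.003, "dz": -0.082, "wx": 0, "wy": 0, "wz": 0, "jaw": 0},
  {"dx": -0.05, "dy": 0.003, "dz": -0.082, "wx": 0, "wy": 0, "wz": 0, "jaw": 0},
  {"dx": -0.038, "dy": 0.002, "dz": -0.089, "wx": 0, "wy": 0, "wz": 0, "jaw": 0},
  {"dx": -0.038, "dy": 0.002, "dz": -0.089, "wx": 0, "wy": 0, "wz": 0, "jaw": 0},
  {"dx": -0.024, "dy": 0.001, "dz": -0.094, "wx": 0, "wy": 0, "wz": 0, "jaw": 0},
  {"dx": -0.024, "dy": 0.001, "dz": -0.094, "wx": 0, "wy": 0, "wz": 0, "jaw": 0},
  {"dx": 0, "dy": 0, "dz": 0, "wx": 0, "wy": 0, "wz": 0, "jaw": 0},
])

```text
clock: 17.38
tcp_pos: [0.4808, 0.0189, 0.0988]
orientation: [0.726, 0.688, -0.001, -0.001]
wrist_force: [0.3, -0.6, 0.4]
width: -0.005
finger_force: 0.0
```

Request:
play_rows([
  {"dx": -0.01, "dy": 0, "dz": -0.07, "wx": 0, "wy": 0, "wz": 0, "jaw": 0},
  {"dx": -0.01, "dy": 0, "dz": -0.06, "wx": 0, "wy": 0, "wz": 0, "jaw": 0},
  {"dx": 0, "dy": 0, "dz": -0.05, "wx": 0, "wy": 0, "wz": 0, "jaw": 0},
  {"dx": 0, "dy": 0, "dz": -0.03, "wx": 0, "wy": 0, "wz": 0, "jaw": 0},
  {"dx": 0, "dy": 0, "dz": 0, "wx": 0, "wy": 0, "wz": 0, "jaw": 0},
  {"dx": 0, "dy": 0, "dz": 0, "wx": 0, "wy": 0, "wz": 0, "jaw": 0},
])

```text
clock: 18.12
tcp_pos: [0.4795, 0.0188, 0.075]
orientation: [0.726, 0.688, -0.0, -0.0]
wrist_force: [0.8, 0.2, 0.0]
width: 0.001
finger_force: 0.0
```

Request:
play_rows([
  {"dx": 0, "dy": 0, "dz": -0.016, "wx": 0, "wy": 0, "wz": 0, "jaw": 0},
  {"dx": 0, "dy": 0, "dz": -0.016, "wx": 0, "wy": 0, "wz": 0, "jaw": 0},
  {"dx": 0, "dy": 0, "dz": 0, "wx": 0, "wy": 0, "wz": 0, "jaw": 0},
  {"dx": 0, "dy": 0, "dz": 0, "wx": 0, "wy": 0, "wz": 0, "jaw": 0},
])

```text
clock: 18.62
tcp_pos: [0.48, 0.0188, 0.0739]
orientation: [0.726, 0.688, -0.0, -0.0]
wrist_force: [-7.3, -0.2, 16.4]
width: -0.002
finger_force: 8.1
```

A firm stop at z = 0.074 is the shut height. I'll retract and check.

Request:
play_rows([
  {"dx": 0, "dy": 0, "dz": 0.1, "wx": 0, "wy": 0, "wz": 0, "jaw": 0},
  {"dx": 0, "dy": 0, "dz": 0.4, "wx": 0, "wy": 0, "wz": 0, "jaw": 0},
  {"dx": 0, "dy": -0.1, "dz": 0.4, "wx": 0, "wy": 0, "wz": 0, "jaw": 0},
  {"dx": 0, "dy": -0.4, "dz": 0.4, "wx": 0, "wy": 0, "wz": 0, "jaw": 0},
  {"dx": 0, "dy": -0.4, "dz": 0.1, "wx": 0, "wy": 0, "wz": 0, "jaw": 0},
  {"dx": 0, "dy": -0.4, "dz": 0, "wx": 0, "wy": 0, "wz": 0, "jaw": 0},
  {"dx": 0, "dy": -0.4, "dz": 0, "wx": 0, "wy": 0, "wz": 0, "jaw": 0},
  {"dx": 0, "dy": -0.4, "dz": 0, "wx": 0, "wy": 0, "wz": 0, "jaw": 0},
  {"dx": 0, "dy": -0.4, "dz": 0, "wx": 0, "wy": 0, "wz": 0, "jaw": 0},
  {"dx": 0, "dy": 0, "dz": 0, "wx": 0, "wy": 0, "wz": 0, "jaw": 0},
  {"dx": 0, "dy": 0, "dz": 0, "wx": 0, "wy": 0, "wz": 0, "jaw": 0},
])

```text
clock: 20.0
tcp_pos: [0.4794, -0.277, 0.2352]
orientation: [0.726, 0.688, 0.0, -0.001]
wrist_force: [0.1, 0.4, -0.6]
width: 0.001
finger_force: 0.0
```

```bash
python3 - <<'E' 2>/dev/null
from h import *
s=ctrl.state(); print(s['tcp_pos'],s['qvel'].round(3),s['wrist_force'])
im,d,c=shot('top'); save('top8.png',cv2.resize(im[180:330,220:420],None,fx=4,fy=4))
P=pts(d,c); m=(d>0)&(P[...,0]>.45)&(P[...,0]<.6)&(abs(P[...,1]-.015)<.06)&(P[...,2]<.2); q=P[m]
A=np.c_[q[:,:2],np.ones(len(q))]; r=np.linalg.lstsq(A,q[:,2],rcond=None)[0]; print(len(q),r,np.median(q[:,2]))
E
```

```text
[ 0.47937073 -0.27696425  0.23518107] [ 0.022 -0.014  0.012 -0.001 -0.001  0.001] [ 0.08045375  0.41750619 -0.56036744]
2368 [-0.00069293  0.00016957  0.07329385] 0.07296045056339628
```

View pics/top8.png

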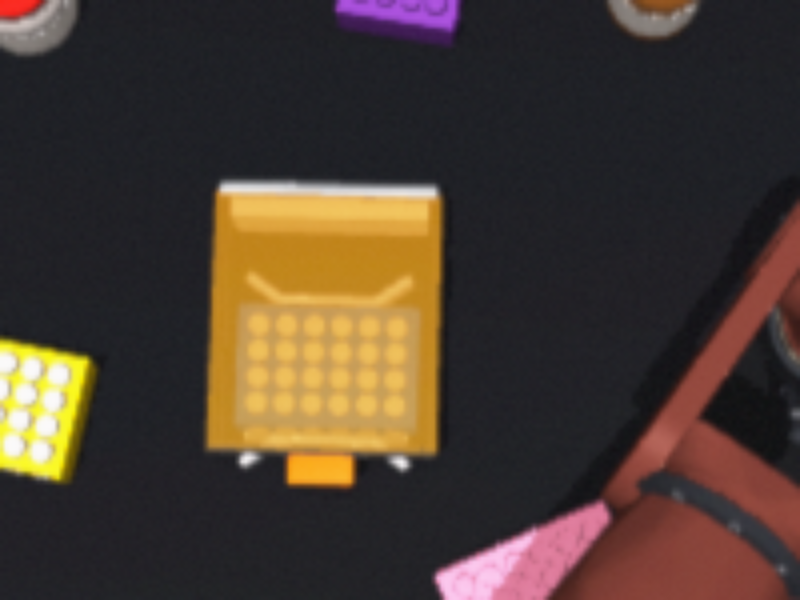

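The cover is level (tilt below 0.001) over the centred rack (crop 328,365), and the yellow rack is unmoved. I'm handing in.

```bash
python3 -c "
from workcell import job
print(job.close_job())"
```

```text
the job is handed in; nothing more can be done
None
```

The job is handed in at about 20 s of the 72 s: the blue rack measured within about 2 mm of the dock's centre, the cover is fully shut over it, and the yellow rack and other bystanders I could see were not moved; no verdict came back.

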